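Wedge the rocking stirrer

ROBOT

A 7-joint arm with a two-finger parallel gripper is mounted at the origin on a cart in front of the work surface, level with it; the furniture and walls round the work are solid. World frame = base frame: x ahead of the robot, y to its left, z up, the work surface at z = 0. Lengths are in m, angles in rad, forces in N, time in s.
With the tool pointing down it reaches from about 0.4 to 0.85 m from the base axis. Payload 10.4 kg.
Tool frame: the origin (TCP) lies at the very end of the fingers, on their centre line; the grasp point (between the pads) lies 19 mm behind it; z points along the fingers, y is the direction in which the jaws open and shut (so a half turn about z gives the same grasp; the last joint's range is limited). The gripper opens to 87 mm and grips with 3 to 60 N. Pads are 19 mm wide; open, the fingers measure 117 mm over their backs; the gripper's body (75 mm by 190 mm) begins 51 mm behind the grasp point.
Start: joints at [1.088, 0.332, -0.065, 1.46, 0.022, 1.35, -0.088], TCP at [0.277, -0.56, 0.188] pointing down, gripper open.
Joint ranges: [-2.6, 2.6], [-0.5, 2.12], [-1.47, 1.34], [0.16, 2.42], [-1.27, 4.41], [0.06, 2.06], [-2.6, 2.6]. Speed limits (rad/s): [2.22, 2.22, 2.79, 2.79, 3.14, 3.14, 3.14].

INTERFACE

Orientations are given as a unit quaternion [x, y, z, w].
In Python, from bench import r gives the robot as it stands.
- The arm moves only by the shell command python3 -m crank 'ROWS' [FORCE]. ROWS is JSON, a list of rows, each a list of 3 entries, a list of its own where there are three numbers: the opening, from -1 (shut) to 1 (fully open), so that 0 is half open, then the shift along the tool's x, y, z in mm, then the turn about the tool's z in degrees. A call has 1 to 12 rows; each row is the pose to reach, as a shift and turn from the pose commanded when the call began, along the tool's axes at that moment; what a row does not reach only later rows make up. A row lasts 1/12 s, in which the tool goes at most 41.7 mm and 7.16 degrees, less where a joint would pass 70% of its speed; a pose out of reach is approached as far as the arm can. A call with a gripper value outside its range is refused whole. The fingers move at their own pace and stop on an object; FORCE is the grip in N (left out, the last holds). Time passes only in rows, so rows that repeat a pose let the fingers close. It gives the time, the measured TCP pose, the force and the opening at its end, in the units of the state.
- r.read_state(): the state, without advancing time (a new reading comes with each control period).
- r.camera(name): name is "scene" or "top" or "wrist"; returns a dict with "pixels" (400x640x3 uint8, red, green, blue), "fov_y" (degrees; the focal length in pixels is half the picture's height over the tangent of half this angle, whatever the lens; pixels are square), "cx", "cy" (the principal point, pixels), "cam_to_world" (4x4, takes a point from camera to world coordinates). Camera axes: x right, y down, z forward; pixel columns grow to the right and rows downward; lengths in m; the calibration is good to about 2 mm. A picture is of the moment at which its call begins. There is no depth.
- r.close_job(): hands the job in, once; it reports no verdict.
The state is a dict: "time": time; "joint_positions": joint angles; "joint_vel": joint speeds; "joint_torque": joint torques, N m; "ee_pos": TCP position; "eef_rot": TCP orientation; "ft_force": force on the tool from outside, world axes, zero at the start; "torque": the same for the moment, N m; "width": finger opening in m.
Only numpy, scipy, OpenCV 4.12 (cv2) and the standard library are available. Lean on these libraries where they do the work, as an engineer would, in place of code of your own. Each camera call takes 0.05 s, during which the arm holds its last target.

TASK

The bench stirrer rocks because its foot at the corner nearest the orange wedge is too short. Push the wedge along the bench, thin end first, centrally under that foot until it is snug, without lifting or pinching anything and without shoving the stirrer or the other things about; then press down with a fingertip on the round rubber pad on top of that same corner, with about 10 newtons, to test that it no longer rocks. Finish while still holding this press; if the corner still gives, push the wedge further and test again.

Things in the scene. Friction and masses are not known exactly. Their poses are not given: they have to be found in the camera images.
- stirrer: White bench stirrer, a loose flat box 190 x 190 mm (housing 22 to 84 mm above the bench), about 2.2 kg, standing level on feet at (75,75), (75,-75), (-75,-75) mm; the fourth, at (-75,75), hangs short. Origin: centre of footprint at bench height; x to its back (knob on the -x face), z up. About 2 N down on the short corner tips it; sliding it takes about 10 N.
- short_foot_end (a point): Centre of the underside of the short foot, a black rubber cylinder 24 mm in diameter at the stirrer's corner (-75,75) mm; its underside hangs between 7 and 11 mm above the bench (different each time). It does not yield under load.
- corner_pad_top (a point): Centre of the top of the round rubber pad (26 mm in diameter, 86 mm above the bench) on the stirrer's corner straight above the short foot: where to press. The three other corners carry the same pad.
- wedge: Loose orange wedge lying flat on the bench, 120 mm long (x), 50 wide (y), 70 g. Top slopes from 18 mm at the upright tail (x = -60) to 3 mm at the thin nose (x = +60). Origin: centre of the underside. The nose starts pointing roughly at the short foot, 25 to 60 mm short of it. It slides under about 1 N; once snug below the foot the resistance rises steeply.
- sample_jar_1: Bystander: white sample jar with red lid, 48 x 72 mm, origin at the centre of its underside.
- sample_jar_2: Bystander: white sample jar with blue lid, 48 x 72 mm, origin at the centre of its underside.
- stopper_1: Bystander: red-brown rubber stopper, 23 x 28 mm, origin at the centre of its underside.
- stopper_2: Bystander: red-brown rubber stopper, 23 x 28 mm, origin at the centre of its underside.
- timer: Bystander: white timer with three keys, 66 x 62 x 21 mm, origin at the centre of its underside.
- corner_pad: The same round rubber pad as a body; origin at the centre of its underside, 83 mm above the bench.
- short_foot: The short foot as a body; origin at the centre of its underside, the same point as short_foot_end.
Not all that is in view belongs to the job. Several things have the shape of the wedge; the one meant has the colours described above.

How it is judged:
On the way:
1. the wedge's nose is under the short foot (x of short_foot_end in the frame of wedge between -0.055 and 0.06 m and y of short_foot_end in the frame of wedge between -0.018 and 0.018 m), for 0.2 s.
At the end, for the whole second after the job is handed in: A finger presses the pad above the short foot with 5 to 25 N and does not touch the wedge; the stirrer stays level within 0.025 rad; the wedge lies flat below the foot (foot centre within 18 mm of its centre line) and bears at least 0.8 N of it; all at rest (all of step 1 and contact force between the fingers and corner_pad between 5 and 25 N and angle between stirrer's own z axis and vertical below 0.025 rad and contact force between wedge and short_foot above 0.8 N and height (world z) of wedge below 0.006 m and contact force between the fingers and wedge below 0.2 N and linear speed of each of stirrer, wedge below 0.02 m/s); the arm keeps its last pose, push and grip.
It fails at once if the wedge is lifted off the bench or tipped up (height (world z) of wedge above 0.02 m or angle between wedge's own z axis and vertical above 0.35 rad).
It fails at once if the stirrer is lifted, tipped over or shoved more than 30 mm (height (world z) of stirrer above 0.02 m or angle between stirrer's own z axis and vertical above 0.25 rad or distance of stirrer from where it was at the start of the episode above 0.03 m).
It fails at once if a bystander is moved more than 30 mm (distance of any of sample_jar_1, sample_jar_2, stopper_1, stopper_2, timer from where it was at the start of the episode above 0.03 m).
It also fails if it takes over 51 s, if anything falls off the work surface, if the arm or the gripper's body presses on something with over 40 N, if the wrist force passes 120 N, or if a joint passes its speed limit or range.

## Working session

There is one attempt and no reset: what is moved stays moved. The work goes in short steps, Python scripts to look and compute and a shell command to move; the robot and the scene stay as the last step left them, time stands still between calls to the robot, and variables do not carry over. Pictures are saved under pics/ and viewed, and the job is handed in when it is done.

```bash
mkdir -p pics; ls; python3 - <<'E'
from bench import r
import cv2
s=r.read_state(); print(s)
for n in ["scene","top","wrist"]:
    c=r.camera(n); cv2.imwrite(f"pics/{n}0.png",c["pixels"][:,:,::-1]); print(n,c["fov_y"],c["cx"],c["cy"],c["cam_to_world"])
E
```

```text
pics
{'time': 0.0, 'joint_positions': array([ 1.08839341,  0.33288957, -0.06472524,  1.46094616,  0.02158734,
        1.34988029, -0.08850775]), 'joint_vel': array([-1.15526771e-04, -6.31145943e-05,  1.46115292e-03,  1.13658409e-03,
       -8.28258452e-04, -1.96762716e-04,  7.65821840e-04]), 'joint_torque': array([-6.68290941e-04, -6.23246455e+01,  2.38553574e-02, -3.89899921e+01,
       -6.16010372e-02,  3.95619997e-02,  1.51703102e-04]), 'ee_pos': array([ 0.27717541, -0.55969255,  0.18724066]), 'eef_rot': array([ 9.73684685e-01,  2.27898276e-01, -1.84492113e-04, -6.89933151e-04]), 'ft_force': array([-0.43411773, -1.38364589,  0.44429841]), 'torque': array([-0.00606254,  0.0016167 ,  0.01578171]), 'width': 0.08675157306263476}
scene 55.26728605977836 320.0145640448075 202.64946619679597 [[-0.72949136 -0.36225641  0.58018329 -0.2125321 ]
 [-0.68387811  0.40163557 -0.60909736  0.57303482]
 [-0.01237282 -0.84110592 -0.54072891  0.64880006]
 [ 0.          0.          0.          1.        ]]
top 45.68530258118017 311.6862313877481 208.5091365108494 [[ 0.01186352 -0.98638353  0.1640329   0.19019905]
 [-0.99969683 -0.01523968 -0.01933906 -0.07298357]
 [ 0.02157554 -0.16375374 -0.98626528  1.47787419]
 [ 0.          0.          0.          1.        ]]
wrist 68.80153852529845 317.1817016929568 195.61361168360366 [[ 0.44281436 -0.86128851 -0.2491938   0.34527087]
 [-0.89661226 -0.42579444 -0.12159585 -0.52550226]
 [-0.00137623  0.2772746  -0.96078973  0.3848026 ]
 [ 0.          0.          0.          1.        ]]
```

View pics/scene0.png

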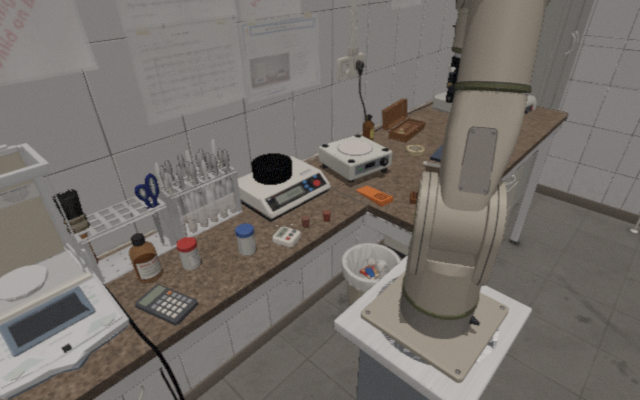

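View pics/top0.png

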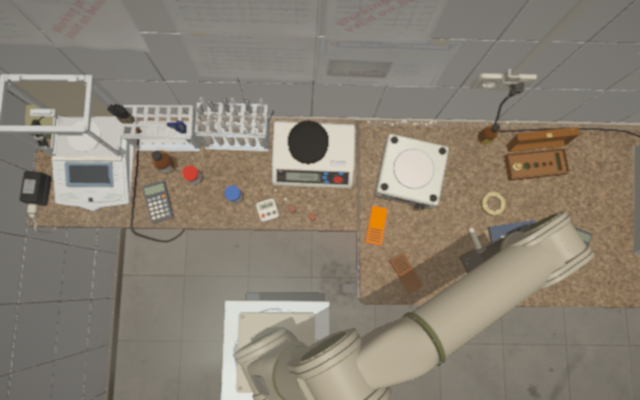

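View pics/wrist0.png

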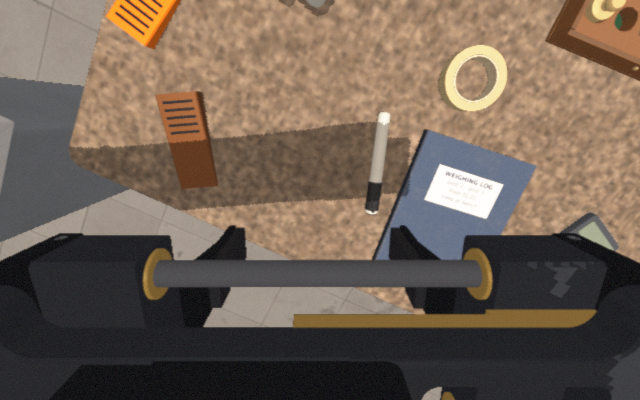

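The stirrer is at top (413,170). There are two wedge shapes: orange at top (376,225), and brown at (405,272), which is a decoy. I'll enlarge the crop to confirm.

```bash
python3 - <<'E'
import cv2
a=cv2.imread("pics/top0.png")[125:305,340:480]; cv2.imwrite("pics/top0c.png",cv2.resize(a,None,fx=3.3,fy=3.3,interpolation=cv2.INTER_CUBIC)[:600])
b=cv2.imread("pics/scene0.png")[120:220,300:430]; cv2.imwrite("pics/scene0c.png",cv2.resize(b,None,fx=6,fy=6,interpolation=cv2.INTER_CUBIC))
E
```

```text
(no output)
```

View pics/top0c.png

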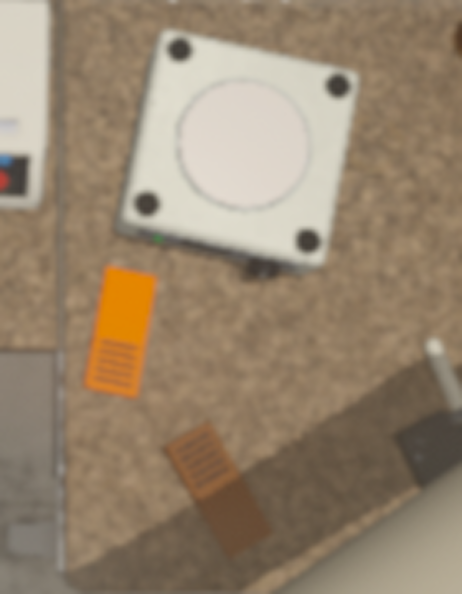

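View pics/scene0c.png

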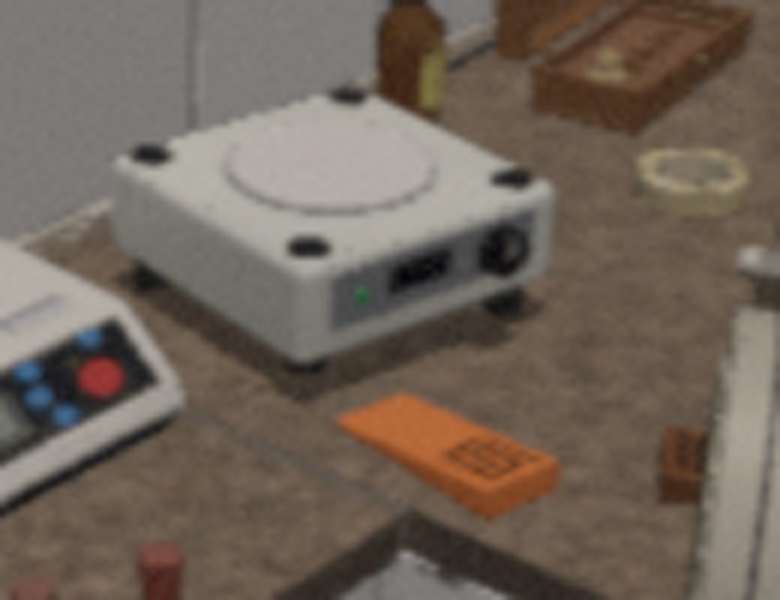

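The orange wedge at top (376,225) has its tail (ribbed, thick) toward the robot and its thin plain nose toward the stirrer's near-left corner, whose pad is at about top (384,187). The brown one at (405,272) is the wrong colour. Next I measure.

```bash
cat > h.py <<'E'
import numpy as np,cv2
def ray(c,u,v):
    f=200/np.tan(np.radians(c["fov_y"])/2); M=np.array(c["cam_to_world"])
    d=M[:3,:3]@np.array([(u-c["cx"])/f,(v-c["cy"])/f,1]); return M[:3,3],d
def onplane(c,u,v,z):
    o,d=ray(c,u,v); return o+d*(z-o[2])/d[2]
def tri(c1,p1,c2,p2):
    A=[];b=[]
    for c,p in((c1,p1),(c2,p2)):
        o,d=ray(c,*p); d=d/np.linalg.norm(d); P=np.eye(3)-np.outer(d,d); A.append(P); b.append(P@o)
    return np.linalg.lstsq(np.vstack(A),np.hstack(b),rcond=None)[0]
def orange(px):
    h=cv2.cvtColor(px,cv2.COLOR_RGB2HSV); return cv2.inRange(h,(5,200,150),(22,255,255))
def pads(px,box):
    x0,y0,x1,y1=box; g=cv2.cvtColor(px,cv2.COLOR_RGB2GRAY); m=((g<110).astype(np.uint8))*255
    k=np.zeros_like(m); k[y0:y1,x0:x1]=m[y0:y1,x0:x1]; return k,g
E
python3 - <<'E'
from bench import r; from h import *
c=r.camera("top"); px=c["pixels"]
m=orange(px); n,l,st,ce=cv2.connectedComponentsWithStats(m); print([(st[i].tolist(),ce[i]) for i in range(1,n) if st[i][4]>30])
# subpixel pads: darkness-weighted centroid
g=cv2.cvtColor(px,cv2.COLOR_RGB2GRAY).astype(float)
approx=[(394,140),(442,151),(384.5,186.5),(433,198)]
P=[]
for u,v in approx:
    yy,xx=np.mgrid[int(v)-6:int(v)+7,int(u)-6:int(u)+7]
    w=np.clip(150-g[yy,xx],0,None); a,b=(w*xx).sum()/w.sum(),(w*yy).sum()/w.sum()
    p=onplane(c,a,b,.086); P.append(p); print("pad",a,b,p)
P=np.array(P); print("edges",[np.linalg.norm(P[i]-P[j]) for i,j in((0,1),(1,3),(3,2),(2,0))])
x=(P[0]+P[1]-P[2]-P[3]); print("stirrer yaw",np.degrees(np.arctan2(x[1],x[0])),P.mean(0))
m=cv2.morphologyEx(m,cv2.MORPH_CLOSE,np.ones((5,5)))
n,l,st,ce=cv2.connectedComponentsWithStats(m); i=1+np.argmax(st[1:,4])
cn=cv2.findContours((l==i).astype(np.uint8),cv2.RETR_EXTERNAL,cv2.CHAIN_APPROX_NONE)[0][0]
rc=cv2.minAreaRect(cn); bx=cv2.boxPoints(rc); print(rc); 
for q in bx: print(q,onplane(c,*q,.003),onplane(c,*q,.018))
s=r.read_state();print(s['time'])
E
```

```text
[([367, 206, 20, 38, 373], array([376.83646113, 220.37265416]))]
pad 394.12994350282486 139.32333767926988 [ 0.64003692 -0.34987202  0.086     ]
pad 442.28256591892955 150.44273907910272 [ 0.60752705 -0.49686685  0.086     ]
pad 383.9905193734542 186.29101401483925 [ 0.49274119 -0.31682659  0.086     ]
pad 432.9673176564368 197.6667995217218 [ 0.46029039 -0.46383415  0.086     ]
edges [np.float64(0.1505469103432359), np.float64(0.1508966336785872), np.float64(0.15054659721160174), np.float64(0.150957060704666)]
stirrer yaw -12.644892466378254 [ 0.55014889 -0.4068499   0.086     ]
((376.12799072265625, 224.79598999023438), (14.668607711791992, 35.86653518676758), 10.30484676361084)
[365.70398 241.12799] [ 0.33488602 -0.27178017  0.003     ] [ 0.3334145  -0.26975834  0.018     ]
[372.12 205.84] [ 0.44700124 -0.29287866  0.003     ] [ 0.44438947 -0.29064225  0.018     ]
[386.552   208.46399] [ 0.43929688 -0.33854888  0.003     ] [ 0.43676346 -0.33584798  0.018     ]
[380.136   243.75198] [ 0.32730619 -0.31688383  0.003     ] [ 0.32591176 -0.31440328  0.018     ]
0.2
```

Pad squares check out: the edges measure 150.5–151 mm against 150 nominal. The short foot and pad are at (0.493,-0.317). The wedge heads at about -12° with its tail at about (0.330,-0.292). I'll move to hover behind the tail, turn the tool so its x axis lies along the push, and narrow the fingers so both tips straddle the tail.

```bash
python3 -m crank '[[-0.6,[15,-25,0],4],[-0.6,[30,-50,0],9],[-0.6,[50,-82,0],14],[-0.6,[70,-115,0],19],[-0.6,[90,-148,0],24],[-0.6,[108,-180,0],29],[-0.6,[125,-208,0],33],[-0.6,[135,-225,0],35],[-0.6,[142,-235,0],35],[-0.6,[142,-235,0],35],[-0.6,[142,-235,0],35],[-0.6,[142,-235,0],35]]'
python3 - <<'E'
from bench import r; from h import *
for n in ("wrist","top"):
    c=r.camera(n); cv2.imwrite(f"pics/{n}1.png",c["pixels"][:,:,::-1])
print(r.read_state())
E
```

```text
time: 1.2
ee_pos: [0.3001, -0.2876, 0.188]
eef_rot: [0.997, -0.076, 0.0, 0.0]
ft_force: [0.2, -0.8, 0.6]
width: 0.0193
{'time': 1.3, 'joint_positions': array([ 0.881712  , -0.12328539, -0.20851056,  1.95950744, -0.02658919,
        1.30314391, -1.04115816]), 'joint_vel': array([-0.00096687, -0.00155159, -0.00263676,  0.00223926, -0.00114056,
        0.00168894, -0.00527853]), 'joint_torque': array([-1.75670022e-01, -3.00263286e+01,  4.98419758e-01, -3.86395490e+01,
       -5.66661113e-02, -4.31163947e-02,  2.85446411e-02]), 'ee_pos': array([ 0.30005985, -0.28752533,  0.18786287]), 'eef_rot': array([ 9.97107949e-01, -7.59980446e-02, -8.34060128e-05, -1.68064472e-04]), 'ft_force': array([-0.23971248,  0.70443487,  0.85737419]), 'torque': array([ 0.00714499,  0.01363045, -0.022204  ]), 'width': 0.017984723165715095}
```

View pics/wrist1.png

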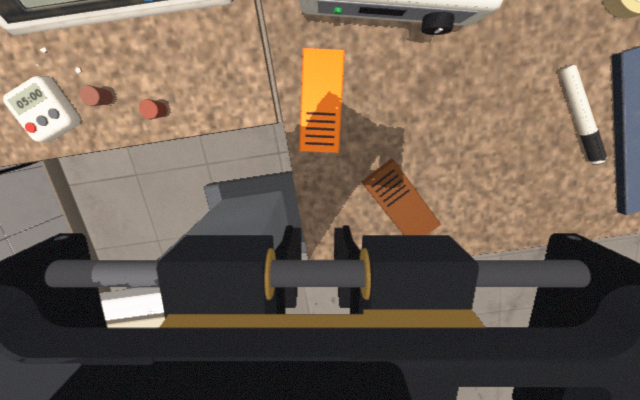

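View pics/top1.png

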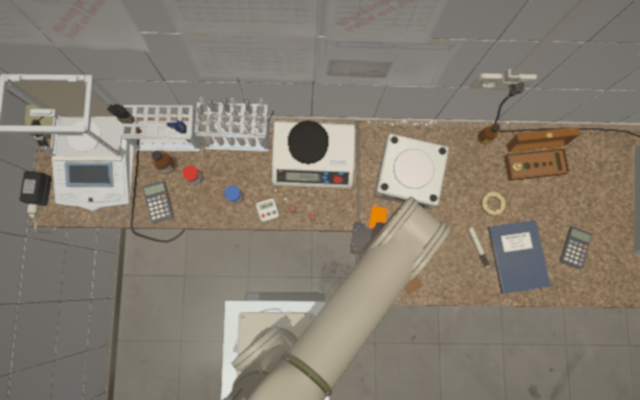

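The wrist view shows the orange wedge with its nose at rows 48 (columns 303–344) and its tail at row 152. The brown decoy sits to the right at (400,200). Now a precise measurement of the wedge.

```bash
cat >> h.py <<'E'
def wedge(c,show=True):
    px=c["pixels"]; h=cv2.cvtColor(px,cv2.COLOR_RGB2HSV); m=cv2.inRange(h,(7,190,60),(20,255,255))
    m[245:]=0
    n,l,st,ce=cv2.connectedComponentsWithStats(m); i=1+np.argmax(st[1:,4])
    m=(l==i).astype(np.uint8)
    m=cv2.morphologyEx(cv2.copyMakeBorder(m,20,20,20,20,cv2.BORDER_CONSTANT),cv2.MORPH_CLOSE,np.ones((13,13)))[20:-20,20:-20]
    cn=max(cv2.findContours(m,cv2.RETR_EXTERNAL,cv2.CHAIN_APPROX_NONE)[0],key=len)
    q=cv2.approxPolyDP(cn,5,True)[:,0]
    return m,cn,q
E
python3 - <<'E'
from bench import r; from h import *
c=r.camera("wrist"); m,cn,q=wedge(c)
print(q.tolist(), c["cam_to_world"][:3,3])
for p in q: print(p, onplane(c,*p,.0).round(4),onplane(c,*p,.003).round(4),onplane(c,*p,.018).round(4))
E
```

```text
[[304, 48], [300, 150], [338, 151], [343, 50]] [ 0.37508147 -0.29841102  0.38532056]
[304  48] [ 0.4495 -0.2937  0.    ] [ 0.4489 -0.2938  0.003 ] [ 0.446 -0.294  0.018]
[300 150] [ 0.3302 -0.2685  0.    ] [ 0.3306 -0.2687  0.003 ] [ 0.3323 -0.2699  0.018 ]
[338 151] [ 0.3213 -0.3176  0.    ] [ 0.3217 -0.3175  0.003 ] [ 0.3238 -0.3167  0.018 ]
[343  50] [ 0.4402 -0.3396  0.    ] [ 0.4397 -0.3393  0.003 ] [ 0.4371 -0.3377  0.018 ]
```

Measured wedge: length 119 mm, width 48 mm (120 × 50 nominal), yaw -11.3°, tail mid (0.328,-0.293), nose mid (0.444,-0.317). The foot is 9 mm left of its axis. The line from tail to foot is -8.1° and the tool is at -8.7°, so pushing square with both fingertips will turn the wedge onto the foot. Descending behind the tail.

```bash
python3 -m crank '[[-0.65,[-1,2,25],0],[-0.65,[-2,2,55],0],[-0.65,[-2,2,85],0],[-0.65,[-2,2,115],0],[-0.65,[-2,2,140],0],[-0.65,[-2,2,160],0],[-0.65,[-2,2,173],0],[-0.65,[-2,2,180],0],[-0.65,[-2,2,180],0],[-0.65,[-2,2,180],0]]'
python3 - <<'E'
from bench import r; from h import *
for n in ("wrist","top"):
    c=r.camera(n); cv2.imwrite(f"pics/{n}2.png",c["pixels"][:,:,::-1])
E
```

```text
time: 2.18
ee_pos: [0.2982, -0.2885, 0.0083]
eef_rot: [0.997, -0.076, 0.0, -0.0]
ft_force: [0.1, -0.3, 0.2]
width: 0.0153
```

View pics/wrist2.png

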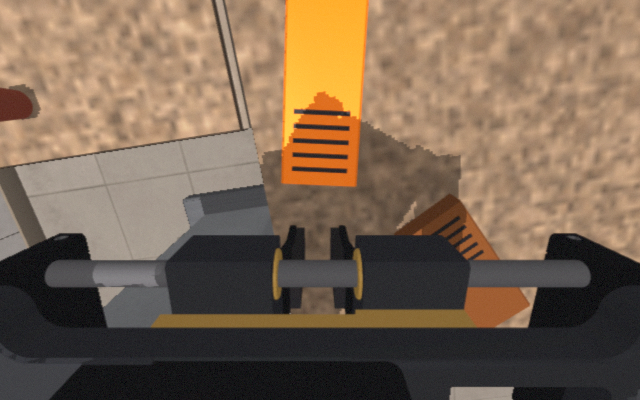

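Both fingertips (columns 290–350) are centred behind the wedge tail (columns 283–357, row 185). First push is 60 mm, about 41 mm of wedge travel. Then I'll look.

```bash
python3 -m crank '[[-0.65,[8,0,1],0],[-0.65,[14,0,1],0],[-0.65,[19,0,1],0],[-0.65,[24,0,1],0],[-0.65,[29,0,1],0],[-0.65,[34,0,1],0],[-0.65,[39,0,1],0],[-0.65,[44,0,1],0],[-0.65,[49,0,1],0],[-0.65,[54,0,1],0],[-0.65,[58,0,1],0],[-0.65,[60,0,1],0]]'
python3 - <<'E'
from bench import r; from h import *
for n in ("wrist","top","scene"):
    c=r.camera(n); cv2.imwrite(f"pics/{n}3.png",c["pixels"][:,:,::-1])
b=cv2.imread("pics/scene3.png")[120:220,300:430]; cv2.imwrite("pics/scene3c.png",cv2.resize(b,None,fx=6,fy=6,interpolation=cv2.INTER_CUBIC))
print(r.read_state()["ft_force"])
E
```

```text
time: 3.28
ee_pos: [0.358, -0.2973, 0.0071]
eef_rot: [0.997, -0.075, 0.0, 0.0]
ft_force: [-0.3, 0.6, 0.7]
width: 0.0154
[-0.16538241 -0.2439727  -0.74965469]
```

View pics/wrist3.png

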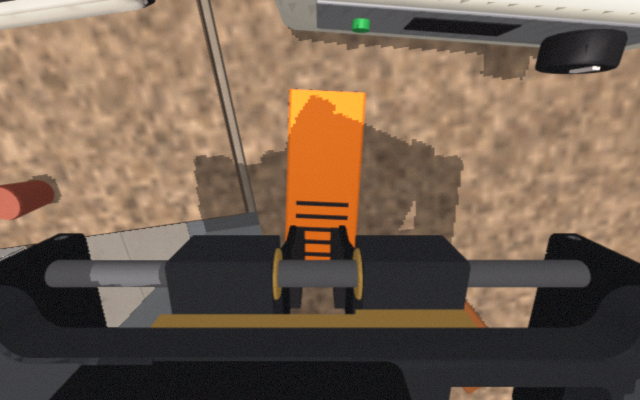

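View pics/scene3c.png

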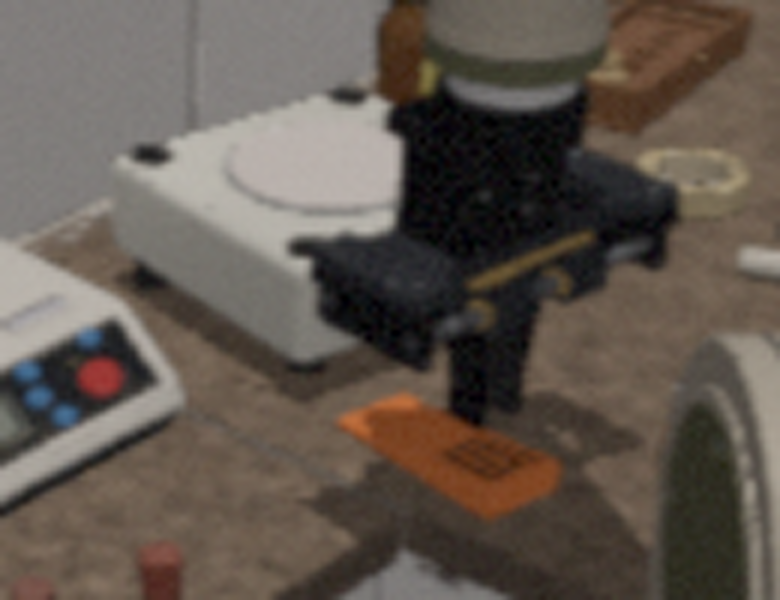

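The wedge seems not to have moved even though the TCP went 60 mm forward. I need to see what the fingers are actually doing before another move.

```bash
cat >> h.py <<'E'
def proj(c,p):
    f=200/np.tan(np.radians(c["fov_y"])/2); M=np.linalg.inv(np.array(c["cam_to_world"])); q=M[:3,:3]@np.array(p)+M[:3,3]
    return np.array([c["cx"]+f*q[0]/q[2], c["cy"]+f*q[1]/q[2]])
E
python3 - <<'E'
from bench import r; from h import *
s=r.read_state(); p=s["ee_pos"]; print(s)
for n in ("scene","wrist","top"):
    c=r.camera(n); print(n,[proj(c,p+np.array([0,0,dz])).round(1) for dz in (0,.02,.05)])
    if n=="wrist":
        m,cn,q=wedge(c); 
        for a in q: print(a,onplane(c,*a,.003).round(4),onplane(c,*a,.018).round(4))
    cv2.imwrite(f"pics/{n}4.png",c["pixels"][:,:,::-1])
a=cv2.imread("pics/wrist4.png")[180:340,220:420]; cv2.imwrite("pics/wrist4c.png",cv2.resize(a,None,fx=3.7,fy=3.7,interpolation=cv2.INTER_CUBIC))
E
```

```text
{'time': 3.4333, 'joint_positions': array([ 0.81762719,  0.19164697, -0.23850143,  2.05488278,  0.0574698 ,
        0.90129539, -1.17410558]), 'joint_vel': array([ 0.00337157, -0.00563689,  0.00177869,  0.00706132, -0.0001228 ,
        0.00068478,  0.00166279]), 'joint_torque': array([-2.15652552e-01, -4.42642164e+01, -1.24582630e+00, -3.16995513e+01,
       -3.94742447e-02, -9.18564107e-02, -3.76210269e-02]), 'ee_pos': array([ 0.35737826, -0.29717097,  0.00699577]), 'eef_rot': array([ 9.97153239e-01, -7.54016864e-02, -6.63312413e-05, -1.41489705e-05]), 'ft_force': array([-0.16538241, -0.2439727 , -0.74965469]), 'torque': array([0.07241299, 0.02337703, 0.01872259]), 'width': 0.015182299910715508}
scene [array([379.3, 197.5]), array([379.7, 192.1]), array([380.4, 183.8])]
wrist [array([318.2, 220.4]), array([318.3, 231.3]), array([318.5, 252.6])]
[290  88] [ 0.4492 -0.2926  0.003 ] [ 0.448  -0.2938  0.018 ]
[285 240] [ 0.3441 -0.2699  0.003 ] [ 0.3507 -0.2727  0.018 ]
[290 225] [ 0.3554 -0.2758  0.003 ] [ 0.3611 -0.2782  0.018 ]
[344 226] [ 0.3486 -0.3151  0.003 ] [ 0.3548 -0.3146  0.018 ]
[354 244] [ 0.333  -0.3207  0.003 ] [ 0.3404 -0.3198  0.018 ]
[364  92] [ 0.4395 -0.3398  0.003 ] [ 0.439  -0.3375  0.018 ]
top [array([373.9, 233.9]), array([374.9, 233.2]), array([376.4, 232.1])]
```

View pics/wrist4c.png

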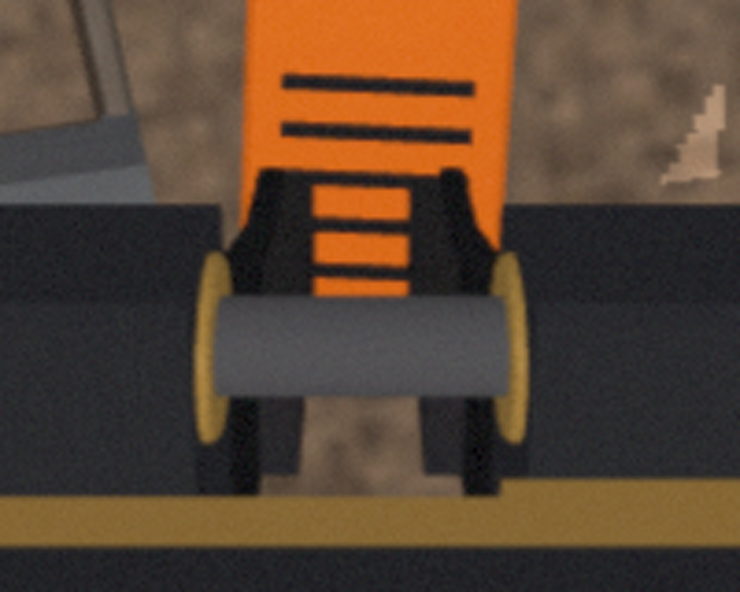

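The wedge's nose is at its old position (0.449,-0.293), so it did not move. In both the scene and wrist views the fingertips end about 20 mm higher than the reported TCP (scene tip at about (378,190), but z=0.007 would be at row 197). So they passed over the tail without touching, with force near 0. I'll back off and feel for the bench in small steps.

```bash
python3 -m crank '[[-0.65,[-8,0,-2],0],[-0.65,[-20,0,-2],0],[-0.65,[-35,0,-2],0],[-0.65,[-48,0,-2],0],[-0.65,[-56,0,-2],0],[-0.65,[-60,0,-2],0],[-0.65,[-60,0,0],0],[-0.65,[-60,0,0],0]]'
python3 - <<'E'
from bench import r; from h import *
s=r.read_state(); p=s["ee_pos"]; print(p,s["ft_force"])
for n in ("scene","wrist"):
    c=r.camera(n); cv2.imwrite(f"pics/{n}5.png",c["pixels"][:,:,::-1])
    print(n,[proj(c,p+np.array([0,0,dz])).round(1) for dz in (0,.02,.05)])
a=cv2.imread("pics/scene5.png")[150:220,330:420]; cv2.imwrite("pics/scene5c.png",cv2.resize(a,None,fx=8,fy=8,interpolation=cv2.INTER_CUBIC))
E
```

```text
time: 4.25
ee_pos: [0.2982, -0.2883, 0.007]
eef_rot: [0.997, -0.076, 0.0, 0.0]
ft_force: [1.0, -0.3, 0.2]
width: 0.0151
[ 0.29818387 -0.28829306  0.00702266] [ 0.97950756 -0.3359715   0.17382707]
scene [array([393.4, 205.5]), array([394., 200.]), array([395. , 191.5])]
wrist [array([318.4, 221. ]), array([318.6, 231.9]), array([318.8, 253.3])]
```

View pics/scene5c.png

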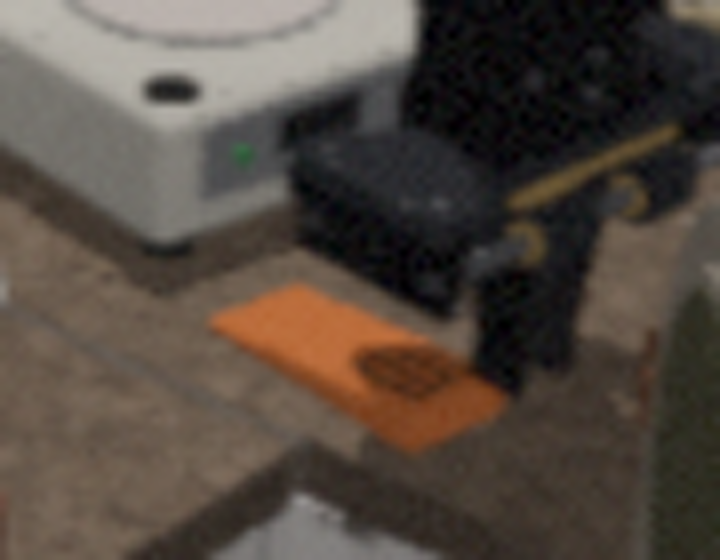

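```bash
python3 -m crank '[[-0.65,[0,0,2],0],[-0.65,[0,0,4],0],[-0.65,[0,0,6],0],[-0.65,[0,0,6],0]]'; python3 -m crank '[[-0.65,[0,0,2],0],[-0.65,[0,0,4],0],[-0.65,[0,0,4],0]]'
```

```text
time: 4.68
ee_pos: [0.2979, -0.2879, 0.0005]
eef_rot: [0.997, -0.075, -0.0, -0.0]
ft_force: [-0.8, 0.4, 0.5]
width: 0.0154
time: 4.93
ee_pos: [0.2979, -0.288, -0.0033]
eef_rot: [0.997, -0.075, -0.0, -0.0]
ft_force: [-0.1, -0.7, -0.1]
width: 0.0154
```

No contact even at a reported z of -3 mm, so the fingers really do end higher than reported. Continuing the probe.

```bash
for i in 1 ; do python3 -m crank '[[-0.65,[0,0,2],0],[-0.65,[0,0,4],0],[-0.65,[0,0,4],0]]';  done
python3 - <<'E'
from bench import r; from h import *
for n in ("scene","wrist"):
    c=r.camera(n); cv2.imwrite(f"pics/{n}6.png",c["pixels"][:,:,::-1])
a=cv2.imread("pics/scene6.png")[150:220,330:420]; cv2.imwrite("pics/scene6c.png",cv2.resize(a,None,fx=8,fy=8,interpolation=cv2.INTER_CUBIC))
a=cv2.imread("pics/wrist6.png")[140:340,200:440]; cv2.imwrite("pics/wrist6c.png",cv2.resize(a,None,fx=3,fy=3,interpolation=cv2.INTER_CUBIC))
E
```

```text
time: 5.18
ee_pos: [0.2979, -0.288, -0.0073]
eef_rot: [0.997, -0.075, -0.0, -0.0]
ft_force: [0.3, 0.3, -0.2]
width: 0.0152
```

View pics/scene6c.png

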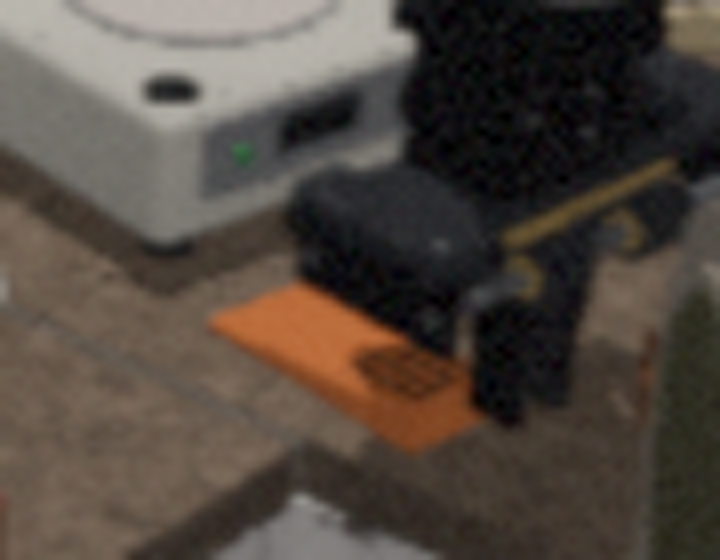

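View pics/wrist6c.png

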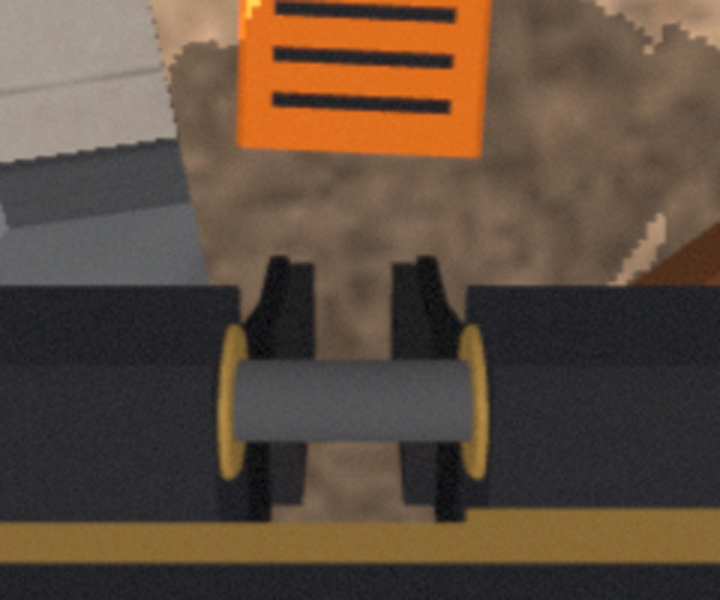

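```bash
python3 -m crank '[[-0.65,[0,0,2],0],[-0.65,[0,0,4],0],[-0.65,[0,0,4],0]]'; python3 -m crank '[[-0.65,[0,0,1],0],[-0.65,[0,0,2],0],[-0.65,[0,0,2],0]]'; python3 -m crank '[[-0.65,[0,0,1],0],[-0.65,[0,0,2],0],[-0.65,[0,0,2],0]]'
```

```text
time: 5.53
ee_pos: [0.2979, -0.288, -0.0113]
eef_rot: [0.997, -0.075, -0.0, -0.0]
ft_force: [0.6, 0.4, 0.5]
width: 0.0151
time: 5.78
ee_pos: [0.298, -0.2881, -0.0131]
eef_rot: [0.997, -0.075, -0.0, -0.0]
ft_force: [-0.7, 1.1, 0.4]
width: 0.0153
time: 6.03
ee_pos: [0.298, -0.2881, -0.0151]
eef_rot: [0.997, -0.075, -0.0, -0.0]
ft_force: [-0.1, 0.1, -0.3]
width: 0.0152
```

```bash
python3 -m crank '[[-0.65,[0,0,1],0],[-0.65,[0,0,2],0],[-0.65,[0,0,2],0]]'; python3 -m crank '[[-0.65,[0,0,1],0],[-0.65,[0,0,2],0],[-0.65,[0,0,2],0]]'
python3 - <<'E'
from bench import r; from h import *
s=r.read_state();p=s["ee_pos"]
for n in ("scene","wrist"):
    c=r.camera(n); cv2.imwrite(f"pics/{n}7.png",c["pixels"][:,:,::-1]); print(n,[proj(c,[p[0],p[1],z]).round(1) for z in (0,.01,.02)])
a=cv2.imread("pics/scene7.png")[150:220,330:420]; cv2.imwrite("pics/scene7c.png",cv2.resize(a,None,fx=8,fy=8,interpolation=cv2.INTER_CUBIC))
E
```

```text
time: 6.28
ee_pos: [0.298, -0.2881, -0.0172]
eef_rot: [0.997, -0.075, -0.0, -0.0]
ft_force: [0.3, -0.5, -0.2]
width: 0.0152
time: 6.53
ee_pos: [0.298, -0.2881, -0.0191]
eef_rot: [0.997, -0.075, -0.0, -0.0]
ft_force: [0.2, -0.2, -0.3]
width: 0.0153
scene [array([393.2, 207.5]), array([393.5, 204.8]), array([393.8, 202. ])]
wrist [array([318.4, 231.1]), array([318.4, 237.4]), array([318.5, 244.4])]
```

View pics/scene7c.png

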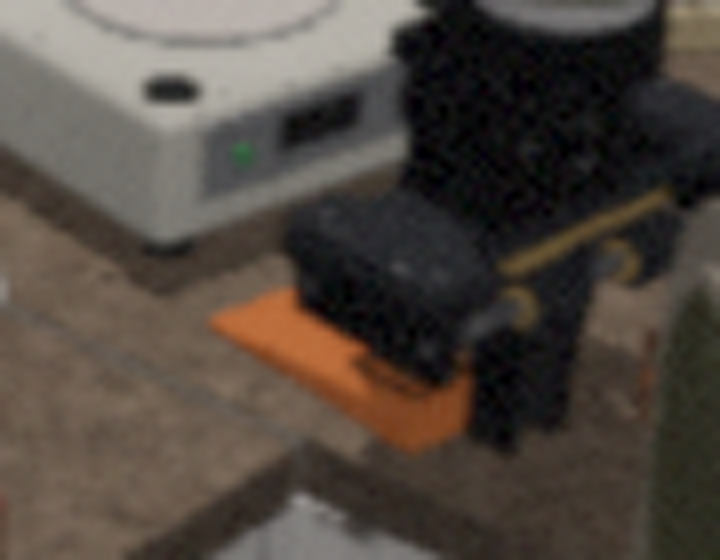

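View pics/wrist7.png

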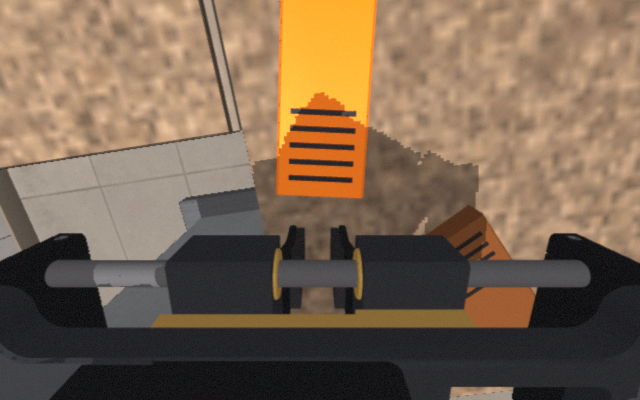

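The fingertips still show a shadow gap and no bench contact at a reported z of -19 mm. Continuing down in small steps, checking force each time.

```bash
python3 -m crank '[[-0.65,[0,0,1],0],[-0.65,[0,0,2],0],[-0.65,[0,0,3],0],[-0.65,[0,0,3],0]]'; python3 -m crank '[[-0.65,[0,0,1],0],[-0.65,[0,0,2],0],[-0.65,[0,0,2],0]]'; python3 -m crank '[[-0.65,[0,0,1],0],[-0.65,[0,0,2],0],[-0.65,[0,0,2],0]]'
```

```text
time: 6.97
ee_pos: [0.298, -0.2881, -0.0222]
eef_rot: [0.997, -0.075, -0.0, -0.0]
ft_force: [-0.9, -0.3, -0.8]
width: 0.0153
time: 7.22
ee_pos: [0.298, -0.2881, -0.0241]
eef_rot: [0.997, -0.075, -0.0, -0.0]
ft_force: [0.2, 0.3, -0.4]
width: 0.0152
time: 7.47
ee_pos: [0.298, -0.2881, -0.0261]
eef_rot: [0.997, -0.075, -0.0, -0.0]
ft_force: [-0.6, -0.6, 0.3]
width: 0.0151
```

```bash
python3 - <<'E'
from bench import r; from h import *
for n in ("scene","wrist"):
    c=r.camera(n); cv2.imwrite(f"pics/{n}8.png",c["pixels"][:,:,::-1])
a=cv2.imread("pics/scene8.png")[150:220,330:420]; cv2.imwrite("pics/scene8c.png",cv2.resize(a,None,fx=8,fy=8,interpolation=cv2.INTER_CUBIC))
a=cv2.imread("pics/wrist8.png")[140:340,200:440]; cv2.imwrite("pics/wrist8c.png",cv2.resize(a,None,fx=3,fy=3,interpolation=cv2.INTER_CUBIC))
E
```

```text
(no output)
```

View pics/scene8c.png

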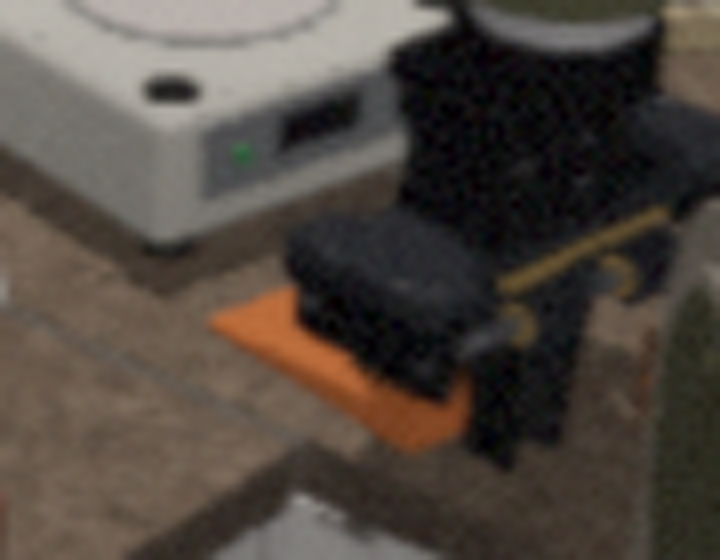

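View pics/wrist8c.png

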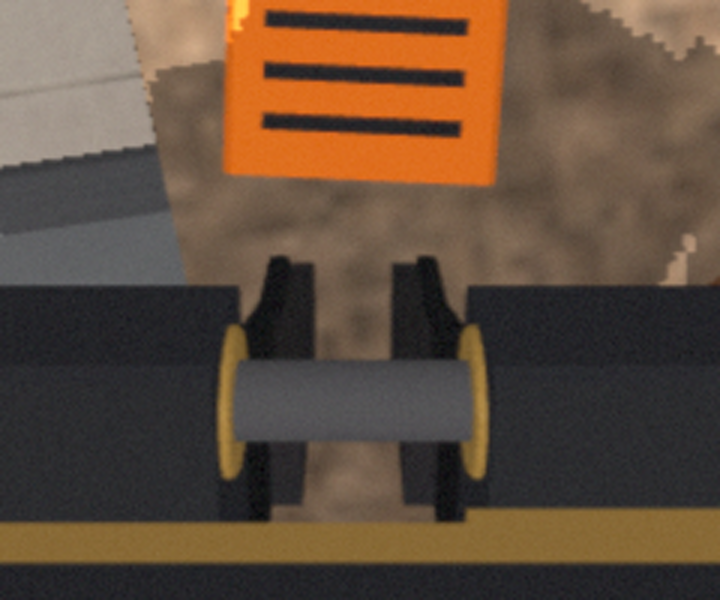

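```bash
python3 -m crank '[[-0.65,[0,0,1],0],[-0.65,[0,0,2],0],[-0.65,[0,0,2],0]]'; python3 -m crank '[[-0.65,[0,0,1],0],[-0.65,[0,0,2],0],[-0.65,[0,0,2],0]]'
```

```text
time: 7.82
ee_pos: [0.298, -0.2881, -0.0281]
eef_rot: [0.997, -0.075, -0.0, -0.0]
ft_force: [-0.4, -0.4, -0.5]
width: 0.0153
time: 8.07
ee_pos: [0.298, -0.2881, -0.0301]
eef_rot: [0.997, -0.075, -0.0, -0.0]
ft_force: [-0.4, -0.4, -0.0]
width: 0.015
```

```bash
python3 -m crank '[[-0.65,[0,0,1],0],[-0.65,[0,0,2],0],[-0.65,[0,0,2],0]]'; python3 -m crank '[[-0.65,[0,0,1],0],[-0.65,[0,0,2],0],[-0.65,[0,0,2],0]]'
python3 - <<'E'
from bench import r; from h import *
for n in ("scene",):
    c=r.camera(n); cv2.imwrite(f"pics/{n}9.png",c["pixels"][:,:,::-1])
a=cv2.imread("pics/scene9.png")[150:220,330:420]; cv2.imwrite("pics/scene9c.png",cv2.resize(a,None,fx=8,fy=8,interpolation=cv2.INTER_CUBIC))
E
```

```text
time: 8.32
ee_pos: [0.298, -0.2881, -0.0321]
eef_rot: [0.997, -0.075, -0.0, -0.0]
ft_force: [0.1, -0.1, 0.0]
width: 0.015
time: 8.57
ee_pos: [0.298, -0.2881, -0.0341]
eef_rot: [0.997, -0.075, -0.0, -0.0]
ft_force: [-0.3, -0.7, 0.1]
width: 0.0154
```

View pics/scene9c.png

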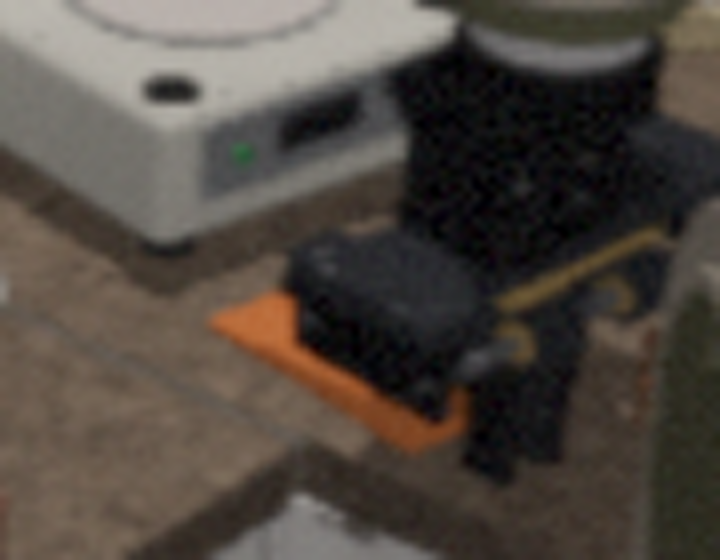

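```bash
python3 -m crank '[[-0.65,[0,0,1],0],[-0.65,[0,0,2],0],[-0.65,[0,0,2],0]]'; python3 -m crank '[[-0.65,[0,0,1],0],[-0.65,[0,0,2],0],[-0.65,[0,0,2],0]]'
python3 - <<'E'
from bench import r; from h import *
s=r.read_state(); print(s["ft_force"],s["joint_torque"].round(2))
for n in ("scene","wrist"):
    c=r.camera(n); cv2.imwrite(f"pics/{n}10.png",c["pixels"][:,:,::-1])
a=cv2.imread("pics/scene10.png")[150:220,330:420]; cv2.imwrite("pics/scene10c.png",cv2.resize(a,None,fx=8,fy=8,interpolation=cv2.INTER_CUBIC))
E
```

```text
time: 8.87
ee_pos: [0.2981, -0.2882, -0.0344]
eef_rot: [0.997, -0.076, -0.0, 0.0]
ft_force: [-8.5, 8.4, 31.9]
width: 0.0149
time: 9.12
ee_pos: [0.2982, -0.2883, -0.0346]
eef_rot: [0.997, -0.076, -0.001, 0.0]
ft_force: [-18.9, 17.8, 69.7]
width: 0.0151
[-18.89647462  17.77552455  69.66707079] [-1.200e-01 -1.772e+01  3.200e-01 -2.277e+01  8.800e-01 -9.150e+00
 -2.000e-02]
```

View pics/scene10c.png

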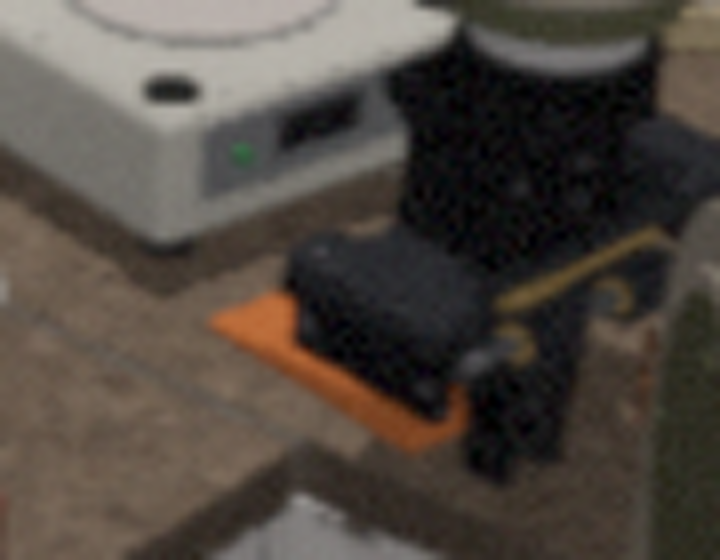

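View pics/wrist10.png

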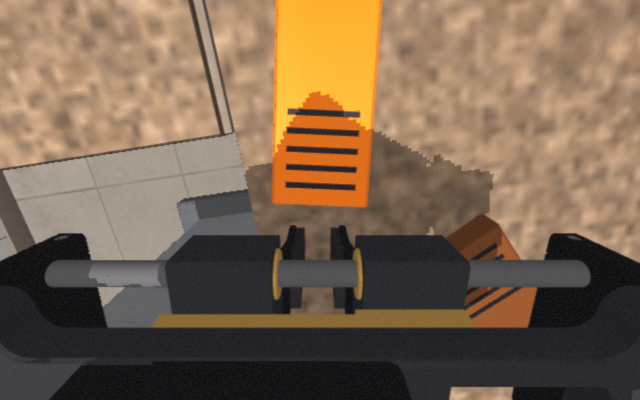

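Bench contact at a reported z of -34 mm, so the fingertips end about 34 mm above the reported TCP. Lifting off at once to a 5 mm clearance.

```bash
python3 -m crank '[[-0.65,[0,0,-5],0],[-0.65,[0,0,-9],0],[-0.65,[0,0,-9],0]]'
python3 - <<'E'
from bench import r; from h import *
c=r.camera("wrist"); m,cn,q=wedge(c); print(q.tolist())
for a in q: print(a,onplane(c,*a,.003).round(4),onplane(c,*a,.018).round(4))
s=r.read_state(); p=s["ee_pos"]; print(p, s["ft_force"]); x=np.array([.9885,-.1516,0])
for f in (-.01,0,.01): print(f,[ (dz,proj(c,p+f*x+np.array([0,0,dz])).round(1)) for dz in (.03,.034)])
E
```

```text
time: 9.47
ee_pos: [0.2985, -0.2886, -0.0282]
eef_rot: [0.997, -0.075, 0.001, 0.0]
ft_force: [0.2, 0.7, -0.2]
width: 0.0154
[[278, 0], [274, 199], [362, 203], [378, 0]]
[278   0] [ 0.429  -0.2881  0.003 ] [ 0.424  -0.2891  0.018 ]
[274 199] [ 0.3279 -0.2663  0.003 ] [ 0.332  -0.2693  0.018 ]
[362 203] [ 0.3175 -0.3178  0.003 ] [ 0.3225 -0.3161  0.018 ]
[378   0] [ 0.4215 -0.3372  0.003 ] [ 0.4171 -0.3338  0.018 ]
[ 0.29827481 -0.28837675 -0.02876392] [ 0.36913703 -0.60093571 -0.27306742]
-0.01 [(0.03, array([318.2, 252.5])), (0.034, array([318.2, 255.5]))]
0 [(0.03, array([318.2, 238. ])), (0.034, array([318.2, 240.7]))]
0.01 [(0.03, array([318.2, 223. ])), (0.034, array([318.2, 225.5]))]
```

The tip geometry now agrees: the front edge is predicted at row 225.5 and seen at 226. The tips are about 5 mm above the bench. Repeating the push.

```bash
python3 -m crank '[[-0.65,[7,0,0],0],[-0.65,[13,0,0],0],[-0.65,[17,0,0],0],[-0.65,[21,0,0],0],[-0.65,[25,0,0],0],[-0.65,[29,0,0],0],[-0.65,[34,0,0],0],[-0.65,[39,0,0],0],[-0.65,[44,0,0],0],[-0.65,[49,0,0],0],[-0.65,[53,0,0],0],[-0.65,[55,0,0],0]]'
python3 - <<'E'
from bench import r; from h import *
for n in ("wrist","scene"):
    c=r.camera(n); cv2.imwrite(f"pics/{n}11.png",c["pixels"][:,:,::-1])
    if n=="wrist":
        m,cn,q=wedge(c)
        for a in q: print(a,onplane(c,*a,.003).round(4),onplane(c,*a,.018).round(4))
b=cv2.imread("pics/scene11.png")[120:220,300:430]; cv2.imwrite("pics/scene11c.png",cv2.resize(b,None,fx=6,fy=6,interpolation=cv2.INTER_CUBIC))
E
```

```text
time: 10.52
ee_pos: [0.3532, -0.2965, -0.0289]
eef_rot: [0.997, -0.075, 0.0, 0.0]
ft_force: [-1.7, 0.3, 0.8]
width: 0.015
[270   0] [ 0.484  -0.2921  0.003 ] [ 0.4789 -0.2935  0.018 ]
[275 231] [ 0.3626 -0.2711  0.003 ] [ 0.3685 -0.2743  0.018 ]
[361 233] [ 0.3533 -0.3229  0.003 ] [ 0.3601 -0.3215  0.018 ]
[369   0] [ 0.4766 -0.3405  0.003 ] [ 0.4722 -0.3375  0.018 ]
```

View pics/wrist11.png

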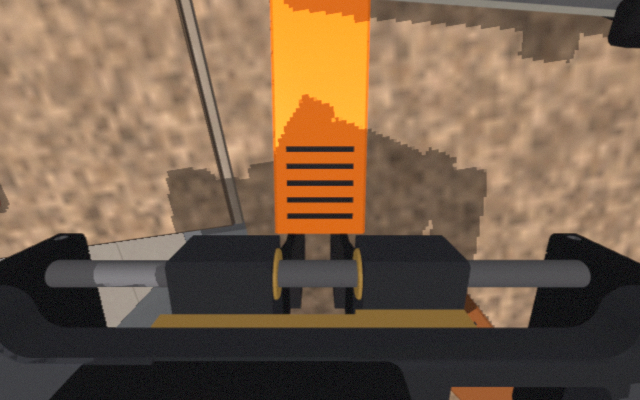

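View pics/scene11c.png

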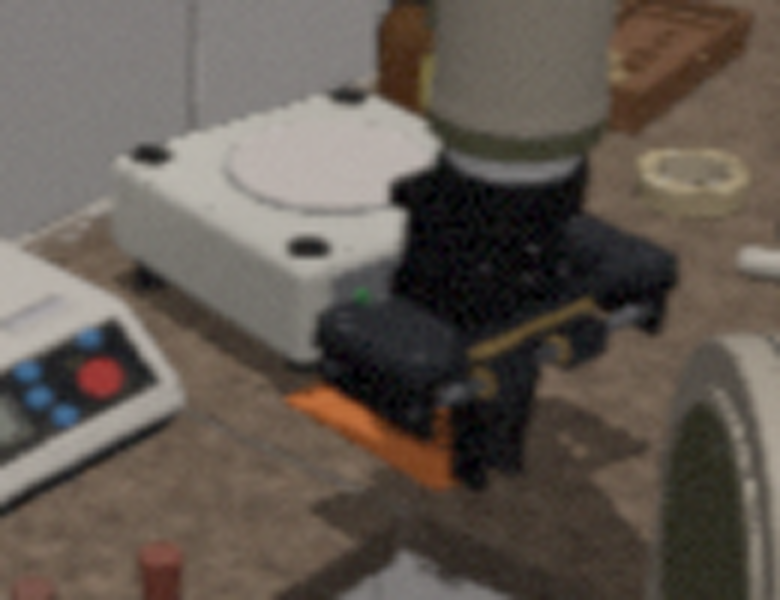

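The wedge followed and lies square on the fingertips: heading -9.0°, foot 0.9 mm off its axis, nose about 10 mm short of the foot centre. Snug needs 30–62 mm more. Continuing slowly.

```bash
python3 -m crank '[[-0.65,[3,0,0],0],[-0.65,[6,0,0],0],[-0.65,[9,0,0],0],[-0.65,[12,0,0],0],[-0.65,[15,0,0],0],[-0.65,[18,0,0],0],[-0.65,[20,0,0],0],[-0.65,[22,0,0],0],[-0.65,[24,0,0],0],[-0.65,[26,0,0],0]]'; python3 -m crank '[[-0.65,[1,0,0],0],[-0.65,[2,0,0],0],[-0.65,[3,0,0],0],[-0.65,[4,0,0],0]]';  python3 -m crank '[[-0.65,[1,0,0],0],[-0.65,[2,0,0],0],[-0.65,[3,0,0],0],[-0.65,[4,0,0],0]]'
```

```text
time: 11.45
ee_pos: [0.3783, -0.3004, -0.0289]
eef_rot: [0.997, -0.075, 0.0, 0.0]
ft_force: [-0.3, 0.5, 0.4]
width: 0.0149
time: 11.78
ee_pos: [0.3821, -0.301, -0.0289]
eef_rot: [0.997, -0.076, 0.0, 0.0]
ft_force: [-0.3, -0.5, -0.4]
width: 0.0154
time: 12.12
ee_pos: [0.3862, -0.3016, -0.0289]
eef_rot: [0.997, -0.075, 0.0, 0.0]
ft_force: [-0.4, 0.9, -0.7]
width: 0.015
```

```bash
python3 -m crank '[[-0.65,[1,0,0],0],[-0.65,[2,0,0],0],[-0.65,[3,0,0],0],[-0.65,[3,0,0],0]]'; python3 -m crank '[[-0.65,[1,0,0],0],[-0.65,[2,0,0],0],[-0.65,[3,0,0],0],[-0.65,[3,0,0],0]]';  python3 -m crank '[[-0.65,[1,0,0],0],[-0.65,[2,0,0],0],[-0.65,[3,0,0],0],[-0.65,[3,0,0],0]]'
```

```text
time: 12.45
ee_pos: [0.3893, -0.3021, -0.0289]
eef_rot: [0.997, -0.075, 0.0, 0.0]
ft_force: [-0.2, 0.0, -0.1]
width: 0.0148
time: 12.78
ee_pos: [0.3923, -0.3025, -0.0289]
eef_rot: [0.997, -0.075, 0.0, 0.0]
ft_force: [-0.3, -0.5, -0.2]
width: 0.0151
time: 13.12
ee_pos: [0.3952, -0.3029, -0.0289]
eef_rot: [0.997, -0.075, 0.0, 0.0]
ft_force: [0.3, -0.1, -0.4]
width: 0.0152
```

```bash
python3 -m crank '[[-0.65,[1,0,0],0],[-0.65,[2,0,0],0],[-0.65,[3,0,0],0],[-0.65,[3,0,0],0]]'; python3 - <<'E'
from bench import r; from h import *
for n in ("wrist","scene"):
    c=r.camera(n); cv2.imwrite(f"pics/{n}12.png",c["pixels"][:,:,::-1])
b=cv2.imread("pics/scene12.png")[120:220,300:430]; cv2.imwrite("pics/scene12c.png",cv2.resize(b,None,fx=6,fy=6,interpolation=cv2.INTER_CUBIC))
E
```

```text
time: 13.45
ee_pos: [0.3982, -0.3034, -0.0289]
eef_rot: [0.997, -0.075, 0.0, 0.0]
ft_force: [0.0, 0.2, -0.2]
width: 0.0153
```

View pics/wrist12.png

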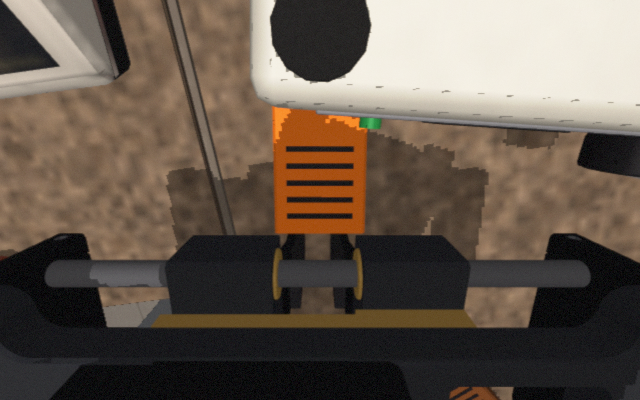

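View pics/scene12c.png

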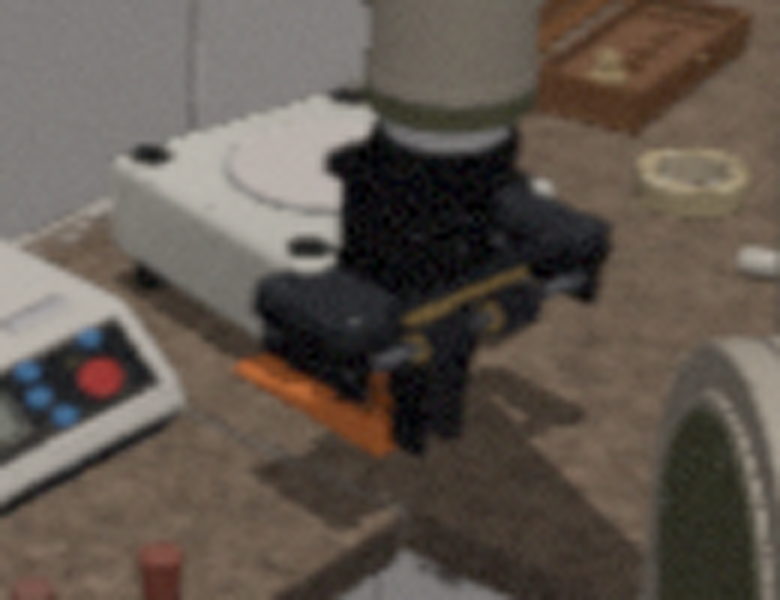

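The wedge (columns 274–366) is centred beneath the pad (321,40), the stirrer is unmoved, and force is still near zero. Continuing until resistance rises.

```bash
python3 -m crank '[[-0.65,[1,0,0],0],[-0.65,[2,0,0],0],[-0.65,[3,0,0],0],[-0.65,[3,0,0],0]]'; python3 -m crank '[[-0.65,[1,0,0],0],[-0.65,[2,0,0],0],[-0.65,[2,0,0],0]]'; python3 -m crank '[[-0.65,[1,0,0],0],[-0.65,[2,0,0],0],[-0.65,[2,0,0],0]]'
```

```text
time: 13.88
ee_pos: [0.4012, -0.3039, -0.0289]
eef_rot: [0.997, -0.075, 0.0, 0.0]
ft_force: [-0.1, 0.8, -0.1]
width: 0.0154
time: 14.13
ee_pos: [0.4032, -0.3042, -0.0289]
eef_rot: [0.997, -0.075, 0.0, 0.0]
ft_force: [-0.2, -0.2, 0.4]
width: 0.0154
time: 14.38
ee_pos: [0.4051, -0.3044, -0.0289]
eef_rot: [0.997, -0.075, 0.0, 0.0]
ft_force: [-0.8, -0.6, 0.2]
width: 0.0158
```

```bash
python3 -m crank '[[-0.65,[1,0,0],0],[-0.65,[2,0,0],0],[-0.65,[2,0,0],0]]'; python3 -m crank '[[-0.65,[1,0,0],0],[-0.65,[2,0,0],0],[-0.65,[2,0,0],0]]'; python3 -m crank '[[-0.65,[1,0,0],0],[-0.65,[2,0,0],0],[-0.65,[2,0,0],0]]'
```

```text
time: 14.63
ee_pos: [0.4071, -0.3047, -0.0289]
eef_rot: [0.997, -0.075, 0.0, 0.0]
ft_force: [-0.3, 1.0, -0.3]
width: 0.0152
time: 14.88
ee_pos: [0.4091, -0.3051, -0.0289]
eef_rot: [0.997, -0.075, 0.0, 0.0]
ft_force: [-0.3, 0.2, -0.6]
width: 0.0152
time: 15.13
ee_pos: [0.411, -0.3054, -0.0289]
eef_rot: [0.997, -0.075, 0.0, 0.0]
ft_force: [0.1, 0.7, -0.2]
width: 0.0148
```

```bash
python3 -m crank '[[-0.65,[1,0,0],0],[-0.65,[2,0,0],0],[-0.65,[2,0,0],0]]'; python3 -m crank '[[-0.65,[1,0,0],0],[-0.65,[2,0,0],0],[-0.65,[2,0,0],0]]';python3 - <<'E'
from bench import r; from h import *
for n in ("wrist","scene"):
    c=r.camera(n); cv2.imwrite(f"pics/{n}13.png",c["pixels"][:,:,::-1])
b=cv2.imread("pics/scene13.png")[120:220,300:430]; cv2.imwrite("pics/scene13c.png",cv2.resize(b,None,fx=6,fy=6,interpolation=cv2.INTER_CUBIC))
E
```

```text
time: 15.38
ee_pos: [0.4128, -0.3057, -0.0289]
eef_rot: [0.997, -0.075, 0.0, 0.0]
ft_force: [-1.3, 1.0, -0.6]
width: 0.0153
time: 15.63
ee_pos: [0.4143, -0.3059, -0.029]
eef_rot: [0.997, -0.076, -0.0, -0.0]
ft_force: [-4.6, 1.5, 2.6]
width: 0.0153
```

View pics/wrist13.png

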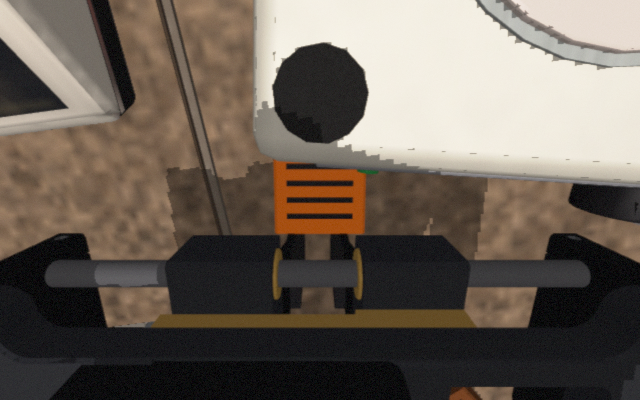

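View pics/scene13c.png

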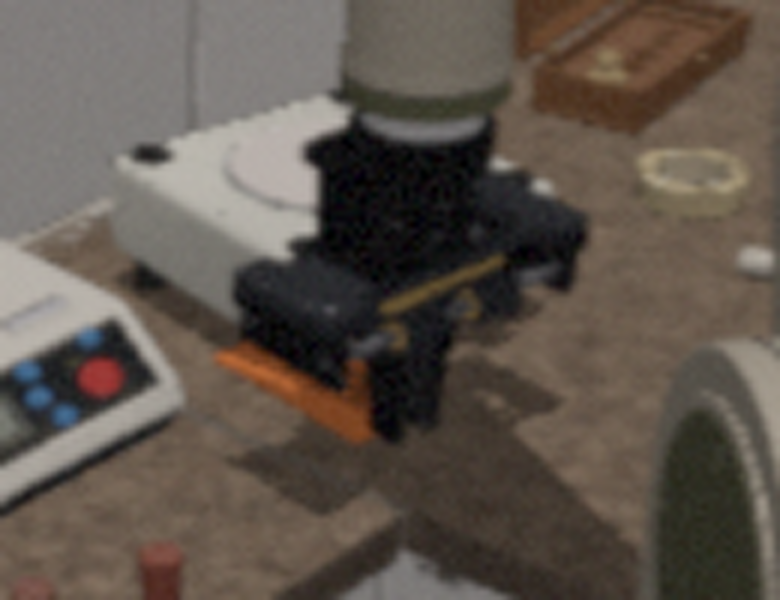

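Resistance has risen to 4.8 N, so the wedge is snug. It is still centred (274–365 under the pad at 321) and the stirrer is in place. One more small nudge to seat it.

```bash
python3 -m crank '[[-0.65,[0.5,0,0],0],[-0.65,[1,0,0],0],[-0.65,[1,0,0],0]]'
```

```text
time: 15.98
ee_pos: [0.4146, -0.306, -0.0291]
eef_rot: [0.997, -0.076, -0.001, -0.0]
ft_force: [-6.4, 1.7, 5.4]
width: 0.015
```

Resistance is now 6.6 N and rising steeply, so it is seated. Backing off and rising with closed fingers to re-measure the pad.

```bash
python3 -m crank '[[-0.65,[-5,0,0],0],[-0.65,[-15,0,0],0],[-0.65,[-25,0,-2],0],[-0.65,[-28,0,-25],0],[-1,[-28,0,-55],0],[-1,[-28,0,-85],0],[-1,[-28,0,-115],0],[-1,[-28,0,-138],0],[-1,[-28,0,-148],0],[-1,[-28,0,-150],0],[-1,[-28,0,-150],0]]' ; python3 - <<'E'
from bench import r; from h import *
s=r.read_state(); p=s["ee_pos"]; print(p,s["width"],s["ft_force"])
for n in ("wrist","scene","top"):
    c=r.camera(n); cv2.imwrite(f"pics/{n}14.png",c["pixels"][:,:,::-1])
    if n=="wrist":
        m,cn,q=wedge(c); print(q.tolist())
        for a in q: print(a,onplane(c,*a,.018).round(4))
        g=cv2.cvtColor(c["pixels"],cv2.COLOR_RGB2GRAY); d=cv2.inRange(g,0,75); d[230:]=0
        n_,l,st,ce=cv2.connectedComponentsWithStats(d)
        for i in range(1,n_):
            if st[i][4]>300: print("dark",st[i].tolist(),ce[i].round(1),onplane(c,*ce[i],.086).round(4))
        print("tip",[proj(c,p+np.array([0,0,.034])+f*np.array([.9885,-.1516,0])).round(1) for f in(0,.01)])
b=cv2.imread("pics/scene14.png")[120:220,300:430]; cv2.imwrite("pics/scene14c.png",cv2.resize(b,None,fx=6,fy=6,interpolation=cv2.INTER_CUBIC))
E
```

```text
time: 16.9
ee_pos: [0.3877, -0.3019, 0.1209]
eef_rot: [0.997, -0.076, 0.0, 0.0]
ft_force: [-1.1, -0.1, 0.2]
width: 0.0003
[ 0.38771754 -0.3019195   0.12087485] 0.0003067926592984213 [-1.12908637 -0.05980549  0.23658452]
[[294, 94], [294, 148], [342, 149], [342, 106]]
[294  94] [ 0.4822 -0.2928  0.018 ]
[294 148] [ 0.4307 -0.2838  0.018 ]
[342 149] [ 0.4223 -0.3321  0.018 ]
[342 106] [ 0.464  -0.3376  0.018 ]
dark [203, 0, 19, 80, 304] [212.  39.] [ 0.5234 -0.2457  0.086 ]
dark [213, 0, 205, 230, 10625] [318.5 177.7] [ 0.4113 -0.3059  0.086 ]
dark [0, 27, 198, 78, 6141] [107.7  62.5] [ 0.5199 -0.1664  0.086 ]
dark [302, 50, 33, 36, 917] [318.   67.3] [ 0.4933 -0.3179  0.086 ]
dark [502, 64, 34, 35, 922] [518.3  81.3] [ 0.4612 -0.4639  0.086 ]
dark [364, 102, 114, 25, 954] [443.6 114.6] [ 0.4456 -0.4081  0.086 ]
dark [57, 168, 34, 25, 439] [ 76.3 178. ] [ 0.441 -0.111  0.086]
dark [124, 181, 26, 25, 322] [139.5 190.6] [ 0.423  -0.1584  0.086 ]
tip [array([318.5, 240.6]), array([318.5, 225.3])]
```

View pics/wrist14.png

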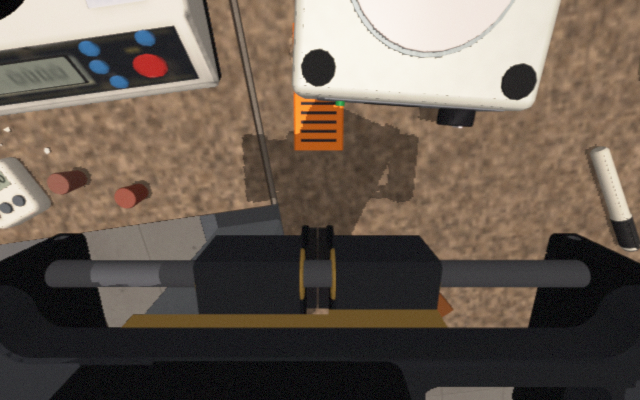

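View pics/scene14c.png

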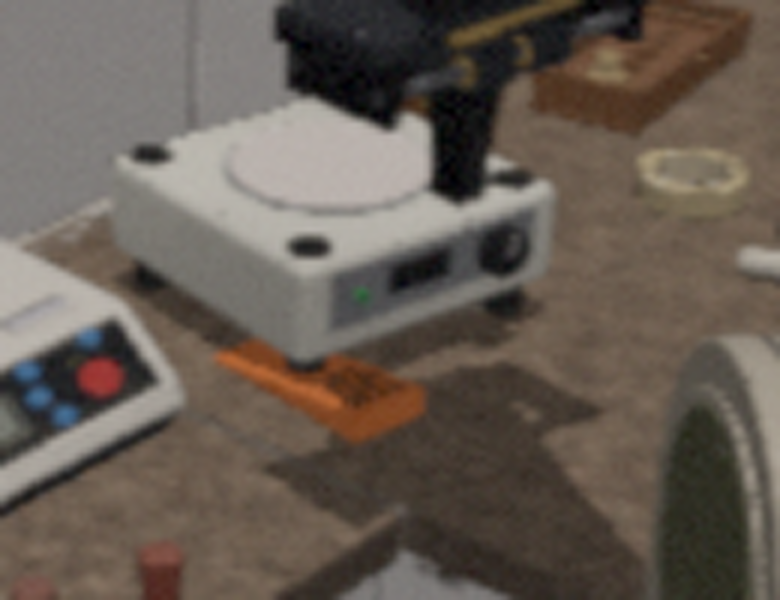

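The wedge lies flat under the foot and the stirrer stands in place (pad re-measured at (0.4933,-0.3179), 1 mm from before). Moving over the pad and coming down to about 12 mm above it.

```bash
python3 -m crank '[[-1,[15,0,0],0],[-1,[40,0,0],0],[-1,[68,0,0],0],[-1,[90,0,0],0],[-1,[103,0,0],0],[-1,[107,0,0],0],[-1,[107,0,20],0],[-1,[107,0,40],0],[-1,[107,0,52],0],[-1,[107,0,56],0],[-1,[107,0,56],0]]' ; python3 - <<'E'
from bench import r; from h import *
for n in ("wrist","scene"):
    c=r.camera(n); cv2.imwrite(f"pics/{n}15.png",c["pixels"][:,:,::-1])
b=cv2.imread("pics/scene15.png")[120:220,300:430]; cv2.imwrite("pics/scene15c.png",cv2.resize(b,None,fx=6,fy=6,interpolation=cv2.INTER_CUBIC))
E
```

```text
time: 17.97
ee_pos: [0.4926, -0.3176, 0.0638]
eef_rot: [0.997, -0.076, -0.001, -0.001]
ft_force: [0.7, -1.0, 0.4]
width: 0.0
```

View pics/wrist15.png

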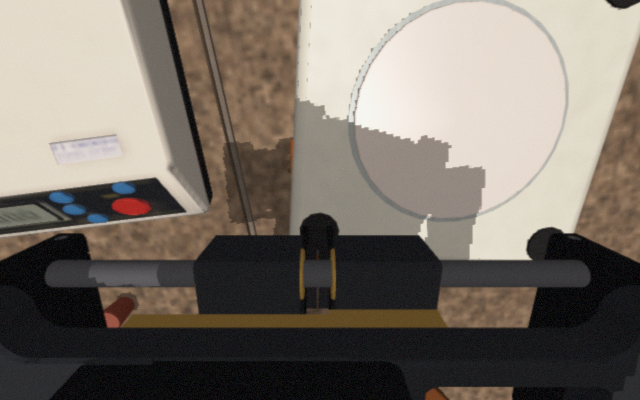

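View pics/scene15c.png

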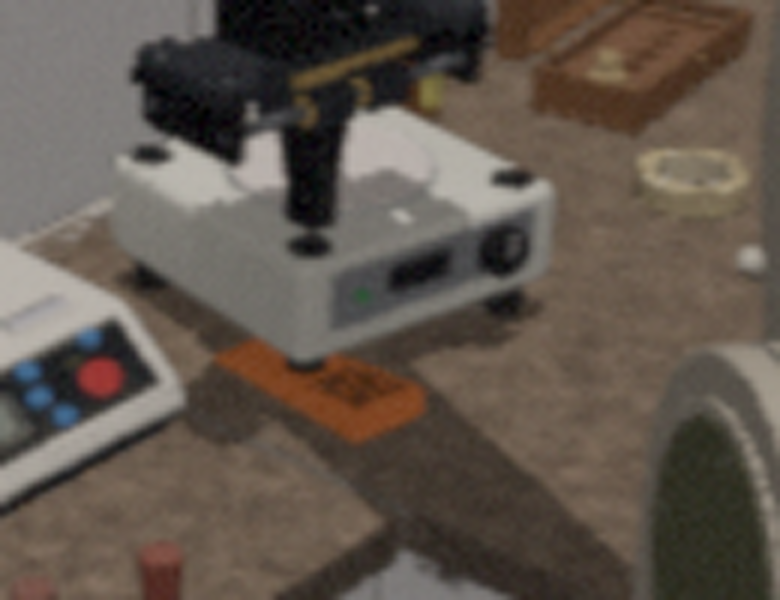

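The closed fingertip is directly above the pad: tip at (312,225), pad at (310,245) in the scene crop. Lowering to contact.

```bash
python3 -m crank '[[-1,[0,0,3],0],[-1,[0,0,6],0],[-1,[0,0,8],0],[-1,[0,0,9],0],[-1,[0,0,9],0]]'; python3 -m crank '[[-1,[0,0,1],0],[-1,[0,0,2],0],[-1,[0,0,2],0]]'
```

```text
time: 18.48
ee_pos: [0.4937, -0.3179, 0.0559]
eef_rot: [0.997, -0.075, -0.0, -0.0]
ft_force: [-0.6, 0.6, 0.3]
width: 0.0004
time: 18.73
ee_pos: [0.4937, -0.3179, 0.0539]
eef_rot: [0.997, -0.075, -0.0, -0.0]
ft_force: [0.1, -0.4, -0.3]
width: 0.0006
```

```bash
python3 -m crank '[[-1,[0,0,1],0],[-1,[0,0,1],0]]'; python3 -m crank '[[-1,[0,0,0.5],0],[-1,[0,0,1],0],[-1,[0,0,1],0]]'
```

```text
time: 18.9
ee_pos: [0.4937, -0.318, 0.0529]
eef_rot: [0.997, -0.075, -0.0, 0.0]
ft_force: [0.6, 0.8, -0.1]
width: 0.0005
time: 19.15
ee_pos: [0.4938, -0.3179, 0.052]
eef_rot: [0.997, -0.075, -0.0, -0.0]
ft_force: [0.1, 0.4, 0.1]
width: 0.0003
```

```bash
python3 -m crank '[[-1,[0,0,0.5],0],[-1,[0,0,0.5],0]]'; python3 -m crank '[[-1,[0,0,0.5],0],[-1,[0,0,0.5],0]]'; python3 -m crank '[[-1,[0,0,0.3],0],[-1,[0,0,0.3],0]]'
```

```text
time: 19.32
ee_pos: [0.4938, -0.318, 0.0518]
eef_rot: [0.997, -0.075, 0.0, 0.0]
ft_force: [-1.1, 0.5, 3.3]
width: 0.0007
time: 19.48
ee_pos: [0.4939, -0.318, 0.0517]
eef_rot: [0.997, -0.075, 0.0, 0.0]
ft_force: [-2.9, 2.4, 7.9]
width: 0.0
time: 19.65
ee_pos: [0.4938, -0.318, 0.0517]
eef_rot: [0.997, -0.075, 0.0, 0.0]
ft_force: [-4.2, 1.7, 10.6]
width: 0.0008
```

The press reads 10.6 N and the corner gave only about 0.1 mm after contact, so it does not rock. Holding, then a check of the views before handing in.

```bash
python3 -m crank '[[-1,[0,0,0],0],[-1,[0,0,0],0],[-1,[0,0,0],0],[-1,[0,0,0],0],[-1,[0,0,0],0],[-1,[0,0,0],0]]'; python3 - <<'E'
from bench import r; from h import *
for n in ("top","scene"):
    c=r.camera(n); cv2.imwrite(f"pics/{n}16.png",c["pixels"][:,:,::-1])
print(r.read_state()["ft_force"],r.read_state()["ee_pos"])
b=cv2.imread("pics/scene16.png")[120:220,300:430]; cv2.imwrite("pics/scene16c.png",cv2.resize(b,None,fx=6,fy=6,interpolation=cv2.INTER_CUBIC))
E
```

```text
time: 20.15
ee_pos: [0.4938, -0.318, 0.0517]
eef_rot: [0.997, -0.075, 0.0, 0.0]
ft_force: [-3.7, 3.1, 9.9]
width: 0.0007
[-3.93033046  2.67207245 10.77577285] [ 0.49385523 -0.31797241  0.0516931 ]
```

View pics/scene16c.png

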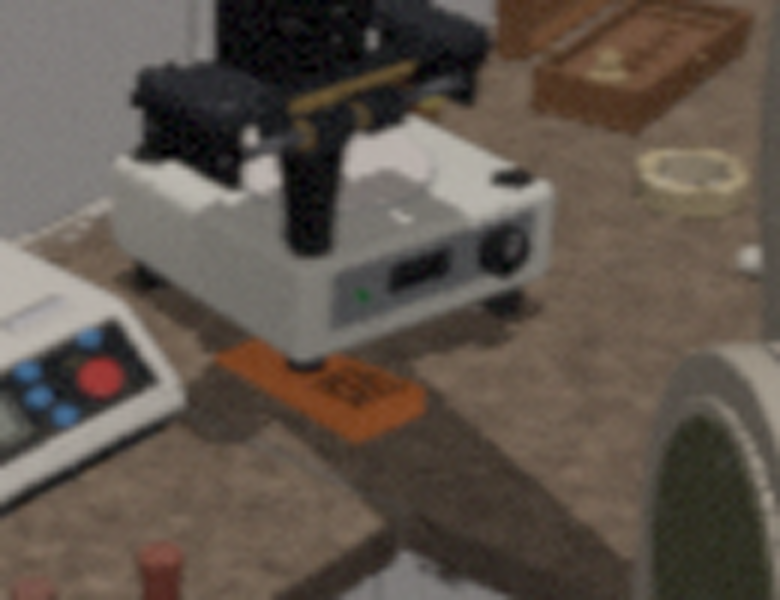

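View pics/top16.png

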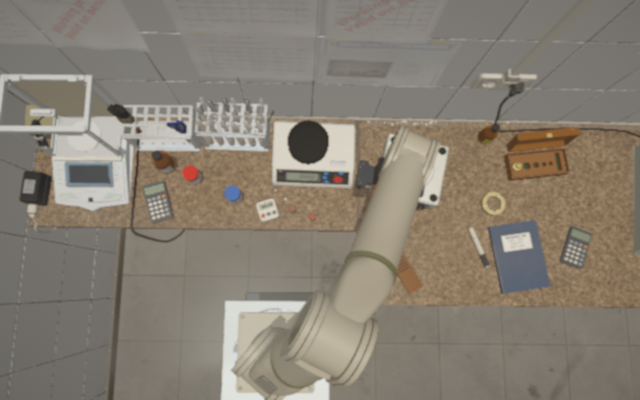

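The fingertip sits on the pad at (312,248) in the crop with a steady vertical force of 10–11 N. The wedge lies flat under the foot, and the stirrer and bystanders are in place. Handing in.

```bash
python3 - <<'E'
from bench import r
print(r.close_job())
E
```

```text
the job is handed in; nothing more can be done
None
```

I pushed the orange wedge nose first under the stirrer's short foot until the resistance rose steeply to about 6.6 N. I then pressed the pad above that foot with closed fingertips and handed the job in while still pressing, at about 20 s of the 51 s allowed.

- **Press:** the vertical force held at 10–11 N. The sideways readings were about 4 to 5 N in total. The corner gave only about 0.1 mm after contact, so it no longer rocks.
- **Wedge:** it lay flat on the bench. The foot measured about 1 mm off its centre line before the last part of the push, and it still looked centred under the pad afterwards.
- **Stirrer and bystanders:** the stirrer's pad was within about 1 mm of where it started, and the jars, stoppers and timer looked unmoved.

Two things did not go as expected:
- **Finger length:** the fingers end about 34 mm higher than the reported TCP. My first push passed over the wedge without touching it. I found the offset by probing down to the bench, which briefly read about 75 N at the wrist against the 120 N limit. The contact with the pad later matched this offset.
- **Not measured directly:** I judged the load on the wedge and the level of the stirrer only from the press force, the stiffness and the pictures.

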